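Light the egg case and hold its lid half open

ROBOT

A 7-joint arm with a two-finger parallel gripper is mounted at the origin on the work surface. World frame = base frame: x ahead of the robot, y to its left, z up, the work surface at z = 0. Lengths are in m, angles in rad, forces in N, time in s.
With the tool pointing down it reaches from about 0.4 to 0.875 m from the base axis. Payload 19.3 kg.
Tool frame: the origin (TCP) lies at the very end of the fingers, on their centre line; the grasp point (between the pads) lies 19 mm behind it; z points along the fingers, y is the direction in which the jaws open and shut (so a half turn about z gives the same grasp; the last joint's range is limited). The gripper opens to 85 mm and grips with 20 to 120 N. Pads are 22 mm wide; open, the fingers measure 114 mm over their backs; the gripper's body (76 mm by 85 mm) begins 54 mm behind the grasp point. The pads swing forward as they close: fully open they stand 13 mm farther back than shut.
Start: joints at [1.256, 0.521, -0.036, 1.599, 0.021, 1.021, -0.113], TCP at [0.151, -0.606, 0.231] pointing down, gripper open.
Joint ranges: [-2.91, 2.91], [-0.3, 2.13], [-1.5, 1.42], [0.17, 2.43], [-1.26, 4.41], [0.16, 1.93], [-2.52, 2.52]. Speed limits (rad/s): [1.89, 1.89, 2.39, 2.39, 3.01, 3.01, 3.01].

INTERFACE

Orientations are given as [roll, pitch, yaw] about the fixed x, y, z axes, in that order (R = Rz(yaw) Ry(pitch) Rx(roll)).
In Python, from workcell import bot, grab_frame, calibration, workorder gives the robot as it stands.
- The arm moves only by the tool move_arm, never from a script. Its arguments are lists of equal length, an entry for each row: "jaw": the closure in counts, from 0 (fully open) to 255 (shut); "dp": the shift along the tool's x, y, z in units of 800 mm (1.0 is 800 mm), a list of three; "rotation": the turn, a rotation vector about the tool's x, y, z in units of pi rad (1.0 is pi rad), a list of three. In form: {"jaw": [jaw, ...], "dp": [[dx, dy, dz], ...], "rotation": [[rx, ry, rz], ...]}. A call has 1 to 10 rows; each row shifts and turns the commanded pose from where the row before left it, along the tool's axes as they then stand; what a row does not reach is not made up. A row lasts 1/8 s, in which the tool goes at most 62.5 mm and 10.7 degrees, less where a joint would pass 70% of its speed; a pose out of reach is approached as far as the arm can. A call with a number of a shift or a turn outside -1 to 1 is refused whole. A call with a gripper value outside its range is refused whole. The fingers move at their own pace and stop on an object; "squeeze" is the grip in N (left out, the last holds). Time passes only in rows, so rows that do not move let the fingers close. It gives the time, the measured TCP pose, the force and the opening at its end, in the units of the state.
- bot.observe(): the state, without advancing time (a new reading comes with each control period).
- grab_frame(name): name is "side" or "top" or "wrist"; returns the picture (480x640x3 uint8, blue, green, red); there is no depth.
- calibration(name): a dict with "camera_matrix" (3x3 intrinsics, pixels), "T" (4x4, takes a point from camera to world coordinates). Camera axes: x right, y down, z forward; pixel columns grow to the right and rows downward; lengths in m; the calibration is good to about 2 mm. A picture is of the moment at which its call begins: read the wrist's pose just before it. calibration takes no time and is no camera call; for the wrist camera it gives the pose at the moment of the call.
- workorder.job_done(): hands the job in, once; it reports no verdict.
The state is a dict: "clock": time; "qpos": joint angles; "qd": joint speeds; "joint_efforts": joint torques, N m; "position": TCP position; "tool_rot": TCP orientation; "force": force on the tool from outside, world axes, zero at the start; "moment": the same for the moment, N m; "grip_width": finger opening in m.
Only numpy, scipy, OpenCV 4.12 (cv2) and the standard library are available. Lean on these libraries where they do the work, as an engineer would, in place of code of your own. Each camera call takes 0.05 s, during which the arm holds its last target. There are 200 camera calls.

TASK

Lift the yellow hand lamp by its handle off the black charging dock and stand it upright, wholly on the round green mat on the other side of the blue egg case, without dropping it or letting it topple. Then raise the orange lid of the case by its black bar to 45 degrees and hold it there so the eggs can be looked over: the lid falls shut if let go, so the job ends with the gripper still holding it, motionless at that angle, and nothing else propping it. Leave everything else on the bench where it is.

Things in the scene. Friction and masses are not known exactly. Their poses are not given: they have to be found in the camera images.
- lamp_center (a point): centre (half-way up, on the axis) of the hand lamp: a loose upright lantern, 0.35 to 0.7 kg, 186 mm high, z up. Black foot 90 mm across (underside 93 mm below this point), pale lens, yellow cap 90 mm across (top 32 mm above this point), two yellow posts carrying the handle bar
- lamp_handle (a point): middle of the lamp's handle: a level black round bar 16 mm thick along the lamp's own y axis, 85 mm straight above the lamp's centre; 72 mm of it is free between the posts, with 45 mm of air under it down to the cap
- dock: black round charging dock, fixed, 132 mm across and 32 mm high; the lamp's foot sits in its open recess (106 mm wide, floor 20 mm above the table). Origin: centre of the underside, on the table. It may be to the left or to the right of the case.
- mat: round green mat, fixed flat on the table, 140 mm across, 4 mm thick; the lamp must stand here. Origin: centre of the underside. On the opposite side of the case from the dock.
- case: blue egg case with eggs inside, fixed to the table: 190 mm (its x) by 240 mm (its y) by 85 mm high. Origin: centre of the underside. Its front, where the lid is lifted, faces its own -x, roughly towards the robot; the hinge is along the far (+x) top edge.
- lid (a joint): angle of the orange lid in rad: 0 shut, grows as the front edge rises, stop at 1.35; 45 degrees is 0.785. About 0.45 kg (0.3 to 0.6) with a free hinge: it falls shut from any angle when let go.
- lid_bar (a point): middle of the black round bar, 16 mm thick, level along the case's y, on two rods in front of the lid's front edge; shut: 92 mm above the table, 232 mm in front of the hinge axis and 6 mm above it. 104 mm is free between the rods, 34 mm of air between bar and case. Pinch it from above; being round, it turns in the fingers as the lid swings
- lid_hinge (a point): middle of the lid's hinge axis, which runs level along the case's y; fixed, 86 mm above the table
- bottle: bystander: upright bottle 66 mm across, 190 mm high, loose; origin: centre of the underside
- tape: bystander: tan roll of packing tape lying flat, 100 mm across, 45 mm high, loose; origin: centre of the underside
- brush: bystander: small wood-handled flat brush lying on the table, under 0.2 m long, loose
- bowl: bystander: steel bowl with three eggs, 140 mm across, 61 mm high, loose; origin: centre of the underside
- jar: bystander: jar with steel cap, 72 mm across, 90 mm high, loose; origin: centre of the underside
Mind the look-alikes: they are no part of the job. Leave any purple or red look-alike of the part that bears lamp_center alone.

How it is judged:
On the way, in this order (a step that is already met when the one before it is completed fails the run):
1. the lamp is lifted clear of its dock in the gripper (z of lamp_center in the frame of dock above 0.15 m and contact force between the fingers and lamp above 1 N), for 0.1 s.
2. the lamp stands upright on the mat, let go (horizontal distance between lamp_center and mat below 0.027 m and z of lamp_center in the frame of mat between 0.09 and 0.102 m and angle between lamp_center's own z axis and vertical below 0.12 rad and linear speed of lamp below 0.03 m/s and contact force between the fingers and lamp below 0.1 N), for 0.2 s.
3. the lid is held at 45 degrees by the gripper (value of joint lid between 0.645771 and 0.925024 rad and contact force between the fingers and lid above 0.8 N), for 0.3 s.
At the end, for the whole second after the job is handed in: The lid is at 45 degrees (within 8 degrees), still, carried by the gripper's fingers alone (no loose thing touching it), while the lamp stands upright (within 7 degrees), at rest and let go on the mat, its axis within 27 mm of the mat's centre (all of step 2 and all of step 3 and velocity of joint lid between -0.1 and 0.1 rad/s and contact force between lid and lamp below 0.2 N and contact force between lid and bottle below 0.2 N and contact force between lid and tape below 0.2 N and contact force between lid and brush below 0.2 N and contact force between lid and bowl below 0.2 N and contact force between lid and jar below 0.2 N); the arm keeps its last pose, push and grip.
It fails at once if the lamp is dropped, knocked or thrown (moves faster than 0.5 m/s while not held) (linear speed of lamp above 0.5 m/s and contact force between the fingers and lamp below 0.1 N).
It fails at once if the lamp topples (leans more than 40 degrees) (angle between lamp_center's own z axis and vertical above 0.698131 rad).
It fails at once if a bystander is moved by more than 30 mm (distance of any of bottle, tape, brush, bowl, jar from where it was at the start of the episode above 0.03 m).
It also fails if it takes over 58 s, if anything falls off the work surface, if the arm or the gripper's body presses on something with over 40 N, if the wrist force passes 120 N, or if a joint passes its speed limit or range.

## Working session

There is one attempt and no reset: what is moved stays moved. The work goes in short steps, Python scripts to look and compute and a tool call to move; the robot and the scene stay as the last step left them, time stands still between calls to the robot, and variables do not carry over. Pictures are saved under pics/ and viewed, about 8 in all and at most 12, crops included, and the job is handed in when it is done.

Besides the shell and the picture viewer there is one more tool, called as name(argument=value, ...) on one line, values as JSON. move_arm: Moves the arm, as the interface text tells. Shifts and turns lie within -1 to 1; 1 stands for 800 mm of shift or pi rad of turn. Its arguments: {"type":"object","properties":{"jaw":{"type":"array","items":{"type":"number"}},"dp":{"type":"array","items":{"type":"array","items":{"type":"number","minimum":-1,"maximum":1}}},"rotation":{"type":"array","items":{"type":"array","items":{"type":"number","minimum":-1,"maximum":1}}},"squeeze":{"type":"number"}},"required":["jaw","dp","rotation"]}

```bash
mkdir -p pics; ls; python3 - <<'E'
from workcell import bot, grab_frame, calibration
import cv2
for n in("top","side"):
    im=grab_frame(n); cv2.imwrite(f"pics/{n}0.png",im)
    c=calibration(n); print(n,c["camera_matrix"],c["T"])
print(bot.observe())
E
```

```text
pics
top [[509.63360793   0.         308.36318572]
 [  0.         509.63360793 233.31996003]
 [  0.           0.           1.        ]] [[-0.02619857 -0.99622565  0.08275322  0.33564113]
 [-0.99942806  0.02787333  0.0191478   0.08120141]
 [-0.02138214 -0.08220424 -0.9963861   1.57057949]
 [ 0.          0.          0.          1.        ]]
side [[517.53475681   0.         327.29353969]
 [  0.         517.53475681 233.94157352]
 [  0.           0.           1.        ]] [[-0.88460581 -0.2861009   0.36826462 -0.05030233]
 [-0.4663254   0.53654684 -0.70331935  1.05593178]
 [ 0.00362909 -0.79389153 -0.60804857  0.97799203]
 [ 0.          0.          0.          1.        ]]
{'clock': 0.1, 'qpos': array([ 1.25577538,  0.52196866, -0.03632065,  1.59991127,  0.02119461,
        1.02113628, -0.11277525]), 'qd': array([ 0.00163457, -0.00016047, -0.00030547, -0.00119369, -0.00025705,
       -0.00017787,  0.00048343]), 'joint_efforts': array([ 4.05487619e-03, -9.28498793e+01,  1.98384024e+00, -3.70535374e+01,
        1.80450222e-02,  5.41590431e-03,  7.90909439e-05]), 'position': array([ 0.15138241, -0.60608477,  0.23078872]), 'tool_rot': array([-3.14055637e+00,  7.18602672e-05,  2.44825344e-01]), 'force': array([ 1.10894579, -0.28128749,  0.46638848]), 'moment': array([0.03069545, 0.02655851, 0.07258922]), 'grip_width': 0.08541081483700888}
```

View pics/top0.png

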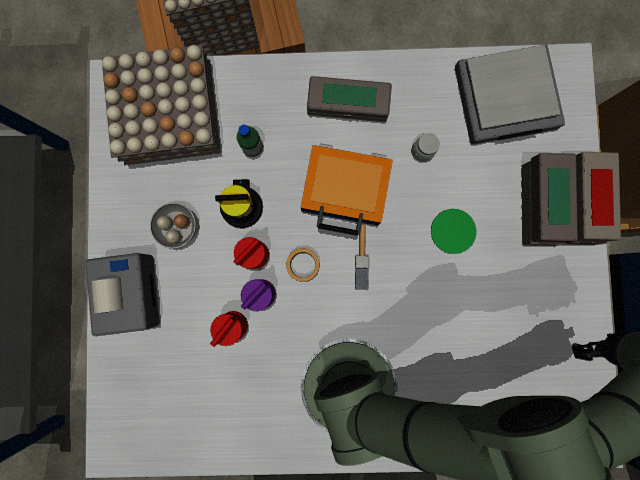

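View pics/side0.png

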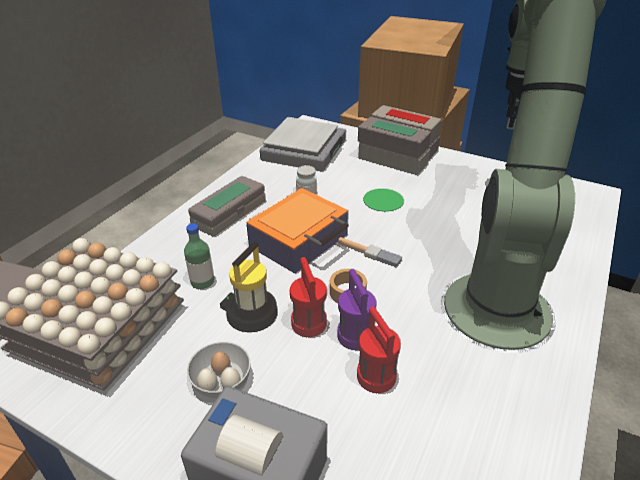

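Candidates in the top view: yellow lamp with black dock at (236,200), red (251,253), purple (258,295), red (229,328). I choose the yellow one and will check it in a crop. The mat is at (453,231) and the lid bar at about (340,227).

```bash
cat > h.py <<'E'
import numpy as np, cv2
from workcell import bot, grab_frame, calibration
def ray(n,uv,c=None):
    c=c or calibration(n); K=c["camera_matrix"];T=np.array(c["T"])
    d=T[:3,:3]@np.linalg.inv(K)@np.array([uv[0],uv[1],1.]); return T[:3,3],d
def onz(n,uv,z,c=None):
    o,d=ray(n,uv,c); return o+d*(z-o[2])/d[2]
def proj(n,p,c=None):
    c=c or calibration(n);T=np.array(c["T"]);q=c["camera_matrix"]@(T[:3,:3].T@(np.array(p)-T[:3,3]));return q[:2]/q[2]
def blob(im,lo,hi,box=None):
    m=cv2.inRange(cv2.cvtColor(im,cv2.COLOR_BGR2HSV),lo,hi)
    if box:
        k=np.zeros_like(m);x0,y0,x1,y1=box;k[y0:y1,x0:x1]=255;m&=k
    cs,_=cv2.findContours(m,cv2.RETR_EXTERNAL,cv2.CHAIN_APPROX_NONE)
    return m,max(cs,key=cv2.contourArea)
E
python3 - <<'E'
from h import *
t=cv2.imread("pics/top0.png");s=cv2.imread("pics/side0.png")
for n,im,b in(("top",t,(425,200,485,260)),("side",s,(355,180,410,220))):
    m,c=blob(im,(50,120,50),(75,255,255),b);w=[onz(n,p,.004)[:2] for p in c[:,0].astype(float)]
    e=cv2.fitEllipse(np.array(w,np.float32)); print("mat",n,e)
# lamp cap in top, z .145
m,c=blob(t,(22,120,60),(34,255,255),(205,170,275,235))
w=np.array([onz("top",p,.145)[:2] for p in c[:,0].astype(float)],np.float32);print("cap",cv2.minEnclosingCircle(w))
m,c=blob(t,(8,150,60),(20,255,255),(295,135,400,235))
r=cv2.minAreaRect(c);bx=cv2.boxPoints(r);print("lid px",bx)
w=np.array([onz("top",p,.092)[:2] for p in c[:,0].astype(float)],np.float32);r=cv2.minAreaRect(w);print("lid",r);print(cv2.boxPoints(r))
a=cv2.resize(t[165:240,200:275],None,fx=5,fy=5,interpolation=cv2.INTER_CUBIC);b=cv2.resize(t[195:270,305:380],None,fx=5,fy=5,interpolation=cv2.INTER_CUBIC)
cv2.imwrite("pics/crop.png",np.hstack([a,b]))
E
```

```text
mat top ((0.46166521310806274, -0.3327215015888214), (0.13471321761608124, 0.13538245856761932), 179.6835479736328)
mat side ((0.4627585709095001, -0.33057013154029846), (0.12998992204666138, 0.13168342411518097), 136.69068908691406)
cap ((0.5488137006759644, 0.3153359293937683), 0.044121623039245605)
lid px [[300.1748  207.47954]
 [311.80237 144.35832]
 [392.46014 159.21632]
 [380.83258 222.33754]]
lid ((0.6026256084442139, -0.005265027284622192), (0.23941843211650848, 0.19003310799598694), 77.77888488769531)
[[ 0.4844217  -0.10214781]
 [ 0.67014825 -0.14237496]
 [ 0.7208295   0.09161776]
 [ 0.53510296  0.13184491]]
```

View pics/crop.png

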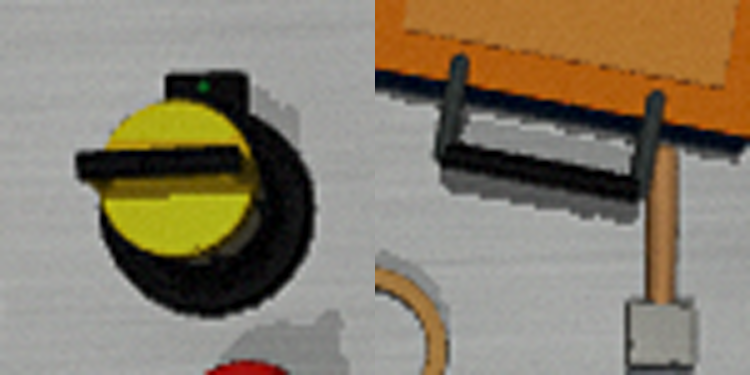

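The crop confirms the yellow lamp seated in the black dock. Its handle ends are at px (215.6,198)-(248,196.4), and the lid bar ends are at px (318.6,225.6)-(358,232.6), with the brush just right of the bar.

```bash
python3 - <<'E'
from h import *
for nm,a,b,z in(("handle",(215.6,198),(248,196.4),.198),("lidbar",(318.6,225.6),(358,232.6),.092)):
    A=onz("top",a,z);B=onz("top",b,z);d=A-B;print(nm,(A+B)/2,"len",np.linalg.norm(d),"ang",np.degrees(np.arctan2(d[1],d[0])))
    print("side px",proj("side",(A+B)/2),proj("side",A),proj("side",B))
print("lidbar from lid", np.array([.6026,-.0053])-.137*np.array([.977,-.2115]), "yaw +90 handle off cap")
s=cv2.imread("pics/side0.png")
cv2.imwrite("pics/crops.png",np.hstack([cv2.resize(s[225:345,205:305],None,fx=4,fy=4,interpolation=2),cv2.resize(s[180:300,260:360],None,fx=4,fy=4,interpolation=2)]))
E
```

```text
handle [0.55430847 0.31382661 0.198     ] len 0.08872867756874274 ang 91.15507803545015
side px [245.93514295 254.35445508] [235.10412879 265.38127558] [256.22000676 243.8836584 ]
lidbar [0.46833954 0.02226702 0.092     ] len 0.11629409884226873 ang 78.25720277111876
side px [334.40441241 234.07945701] [321.10178868 243.9744299 ] [347.07092863 224.6576439 ]
lidbar from lid [0.468751  0.0236755] yaw +90 handle off cap
```

View pics/crops.png

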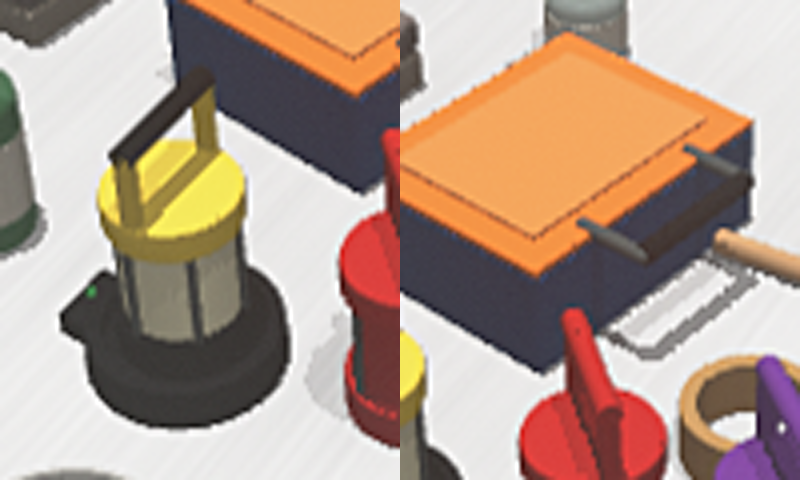

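move_arm(jaw=[0, 0, 0, 0], dp=[[0, 0, -0.07], [0, 0, -0.07], [0, 0, -0.05], [0, 0, 0]], rotation=[[0, 0, 0], [0, 0, 0], [0, 0, 0], [0, 0, 0]], squeeze=40)

```text
clock: 0.6
position: [0.1517, -0.6071, 0.3861]
tool_rot: [3.137, -0.0, 0.245]
force: [-0.4, 0.2, -0.3]
grip_width: 0.0855
```

The side view agrees: the handle ends at px (233.8,264.3)/(256,245) and the lid bar ends at (322,243)/(346,226) match the projections within about 1.5 px.

move_arm(jaw=[0, 0, 0, 0, 0, 0, 0, 0, 0, 0], dp=[[0.0515, -0.0267, 0], [0.0515, -0.0267, 0], [0.0515, -0.0267, 0], [0.0515, -0.0267, 0], [0.0515, -0.0267, 0], [0.0515, -0.0267, 0], [0.0515, -0.0267, 0], [0.0515, -0.0267, 0], [0.0515, -0.0267, 0], [0.0515, -0.0267, 0]], rotation=[[0, 0, 0], [0, 0, 0], [0, 0, 0], [0, 0, 0], [0, 0, 0], [0, 0, 0], [0, 0, 0], [0, 0, 0], [0, 0, 0], [0, 0, 0]])

```text
clock: 1.85
position: [0.5001, -0.2981, 0.3822]
tool_rot: [-3.141, 0.001, 0.245]
force: [-0.1, -1.0, 0.1]
grip_width: 0.0851
```

move_arm(jaw=[0, 0, 0, 0, 0, 0, 0, 0, 0, 0], dp=[[0, 0, 0], [0, 0, 0], [0, 0, 0], [0, 0, 0], [0, 0, 0], [0, 0, 0], [0, 0, 0], [0, 0, 0], [0, 0, 0], [0, 0, 0]], rotation=[[0, 0, -0.043], [0, 0, -0.043], [0, 0, -0.043], [0, 0, -0.043], [0, 0, -0.043], [0, 0, -0.043], [0, 0, -0.043], [0, 0, -0.043], [0, 0, -0.043], [0, 0, -0.043]])

```text
clock: 3.1
position: [0.4991, -0.2991, 0.3821]
tool_rot: [-3.14, -0.001, 1.6]
force: [0.3, -0.4, -0.7]
grip_width: 0.0856
```

move_arm(jaw=[0, 0, 0, 0, 0, 0, 0, 0, 0, 0], dp=[[0.0546, 0.0063, 0], [0.0546, 0.0063, 0], [0.0546, 0.0063, 0], [0.0546, 0.0063, 0], [0.0546, 0.0063, 0], [0.0546, 0.0063, 0], [0.0546, 0.0063, 0], [0.0546, 0.0063, 0], [0.0546, 0.0063, 0], [0.0546, 0.0063, 0]], rotation=[[0, 0, 0], [0, 0, 0], [0, 0, 0], [0, 0, 0], [0, 0, 0], [0, 0, 0], [0, 0, 0], [0, 0, 0], [0, 0, 0], [0, 0, 0]])

```text
clock: 4.35
position: [0.5386, 0.1399, 0.3823]
tool_rot: [-3.14, 0.0, 1.596]
force: [0.4, -1.1, 0.2]
grip_width: 0.0854
```

move_arm(jaw=[0, 0, 0, 0, 0, 0, 0], dp=[[0.0546, 0.0063, 0], [0.0546, 0.0063, 0], [0.0546, 0.0063, 0], [0.0546, 0.0063, 0], [0, 0, 0.05], [0, 0, 0.05], [0, 0, 0]], rotation=[[0, 0, 0], [0, 0, 0], [0, 0, 0], [0, 0, 0], [0, 0, 0], [0, 0, 0], [0, 0, 0]])

```text
clock: 5.22
position: [0.5537, 0.3129, 0.3002]
tool_rot: [-3.137, 0.003, 1.596]
force: [-0.1, -1.8, 0.8]
grip_width: 0.0854
```

```bash
python3 - <<'E'
from h import *
print(bot.observe()["position"],bot.observe()["qpos"]); c=calibration("wrist"); im=grab_frame("wrist")
p=proj("wrist",(.553,.314,.198),c);print(p,c["T"])
cv2.drawMarker(im,tuple(int(round(v)) for v in p),(255,0,255),0,20,1)
for y in(-.044,.044):cv2.drawMarker(im,tuple(int(round(v)) for v in proj("wrist",(.553,.314+y,.198),c)),(255,0,255),1,14,1)
cv2.imwrite("pics/w1.png",im)
E
```

```text
[0.55367357 0.3128577  0.30022108] [-0.18242757  0.55289418 -0.66795994  1.45470285  0.34717463  1.2598066
 -0.8603999 ]
[315.93739798 239.57882472] [[ 0.99966203  0.02566412  0.00414554  0.55319486]
 [ 0.02561295 -0.94499868 -0.32606973  0.39490437]
 [-0.00445076  0.3260657  -0.94533663  0.44187916]
 [ 0.          0.          0.          1.        ]]
```

View pics/w1.png

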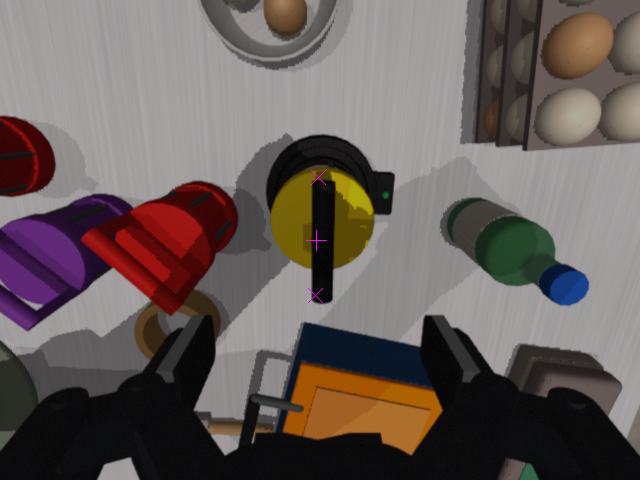

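move_arm(jaw=[0, 0, 0, 0, 0, 0], dp=[[0, 0.0025, 0.035], [0, 0, 0.035], [0, 0, 0.035], [0, 0, 0.03], [0, 0, 0.018], [0, 0, 0]], rotation=[[0, 0, 0], [0, 0, 0], [0, 0, 0], [0, 0, 0], [0, 0, 0], [0, 0, 0]])

```text
clock: 6.02
position: [0.557, 0.3139, 0.1813]
tool_rot: [-3.142, -0.0, 1.595]
force: [0.7, -0.3, -0.4]
grip_width: 0.0856
```

move_arm(jaw=[60, 120, 160, 190, 220, 255, 255, 255, 255, 255], dp=[[0, 0, 0], [0, 0, 0], [0, 0, 0], [0, 0, 0], [0, 0, 0], [0, 0, 0], [0, 0, 0], [0, 0, 0], [0, 0, 0], [0, 0, 0]], rotation=[[0, 0, 0], [0, 0, 0], [0, 0, 0], [0, 0, 0], [0, 0, 0], [0, 0, 0], [0, 0, 0], [0, 0, 0], [0, 0, 0], [0, 0, 0]], squeeze=60)

```text
clock: 7.28
position: [0.5568, 0.314, 0.1812]
tool_rot: [3.141, -0.0, 1.596]
force: [-2.3, -0.4, 5.0]
grip_width: 0.0142
```

move_arm(jaw=[255, 255, 255, 255, 255, 255, 255, 255, 255, 255], dp=[[0, 0, -0.01], [0, 0, -0.02], [0, 0, -0.02], [0, 0, -0.03], [0, 0, -0.03], [0, 0, -0.03], [0, 0, -0.03], [0, 0, -0.02], [0, 0, -0.01], [0, 0, 0]], rotation=[[0, 0, 0], [0, 0, 0], [0, 0, 0], [0, 0, 0], [0, 0, 0], [0, 0, 0], [0, 0, 0], [0, 0, 0], [0, 0, 0], [0, 0, 0]])

```text
clock: 8.52
position: [0.5568, 0.3139, 0.341]
tool_rot: [3.141, -0.0, 1.596]
force: [-0.5, -0.2, -5.0]
grip_width: 0.014
```

```bash
python3 - <<'E'
from h import *
print(bot.observe()); a=grab_frame("side"); b=grab_frame("wrist")
cv2.imwrite("pics/lift.png",np.hstack([cv2.resize(a,(400,300)),cv2.resize(b,(400,300))]))
E
```

```text
{'clock': 8.525, 'qpos': array([-0.18221891,  0.5274548 , -0.67495012,  1.39021068,  0.32930392,
        1.33712838, -0.84129857]), 'qd': array([ 0.00099155,  0.01314335,  0.00379405,  0.02072687,  0.00245991,
       -0.01204165, -0.00107628]), 'joint_efforts': array([ 8.09343648e-02, -9.65496683e+01, -1.20562881e+01, -4.30059993e+01,
       -3.22304503e-02,  3.55535746e-01,  7.54327909e-02]), 'position': array([0.55675304, 0.31385281, 0.34101908]), 'tool_rot': array([ 3.14140840e+00, -5.57880085e-05,  1.59567118e+00]), 'force': array([-0.53941457, -0.20935215, -5.02430503]), 'moment': array([ 0.05038248, -0.04701859,  0.02294971]), 'grip_width': 0.013966277289365054}
```

View pics/lift.png

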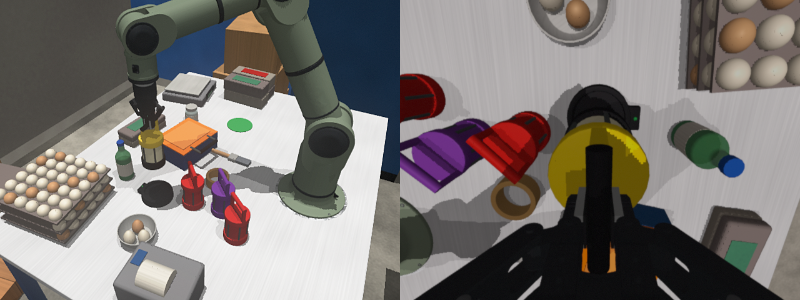

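The lamp hangs upright in the fingers, clear of the dock, and the bystanders are undisturbed. Carrying it across to the mat.

move_arm(jaw=[255, 255, 255, 255, 255, 255, 255, 255, 255, 255], dp=[[-0.01, -0.0017, 0], [-0.02, -0.0034, 0], [-0.03, -0.0052, 0], [-0.04, -0.0069, 0], [-0.045, -0.0077, 0], [-0.045, -0.0077, 0], [-0.045, -0.0077, 0], [-0.045, -0.0077, 0], [-0.045, -0.0077, 0], [-0.045, -0.0077, 0]], rotation=[[0, 0, 0], [0, 0, 0], [0, 0, 0], [0, 0, 0], [0, 0, 0], [0, 0, 0], [0, 0, 0], [0, 0, 0], [0, 0, 0], [0, 0, 0]])

```text
clock: 9.88
position: [0.5125, 0.0144, 0.3409]
tool_rot: [3.141, 0.001, 1.594]
force: [0.6, -0.8, -4.0]
grip_width: 0.0139
```

move_arm(jaw=[255, 255, 255, 255, 255, 255, 255, 255, 255, 255], dp=[[-0.045, -0.0077, 0], [-0.045, -0.0077, 0], [-0.045, -0.0077, 0], [-0.045, -0.0077, 0], [-0.045, -0.0077, 0], [-0.045, -0.0077, 0], [-0.045, -0.0077, 0], [-0.04, -0.0069, 0], [-0.03, -0.0052, 0], [-0.02, -0.0034, 0]], rotation=[[0, 0, 0], [0, 0, 0], [0, 0, 0], [0, 0, 0], [0, 0, 0], [0, 0, 0], [0, 0, 0], [0, 0, 0], [0, 0, 0], [0, 0, 0]])

```text
clock: 11.12
position: [0.4647, -0.3102, 0.3408]
tool_rot: [-3.141, 0.0, 1.594]
force: [0.5, 1.1, -5.7]
grip_width: 0.0138
```

move_arm(jaw=[255, 255, 255, 255, 255, 255], dp=[[-0.015, -0.0025, 0], [-0.01, -0.0017, 0], [0, 0, 0], [0, 0, 0], [0, 0, 0], [0, 0, 0]], rotation=[[0, 0, 0], [0, 0, 0], [0, 0, 0], [0, 0, 0], [0, 0, 0], [0, 0, 0]])

```text
clock: 11.88
position: [0.4632, -0.3284, 0.3409]
tool_rot: [3.142, 0.0, 1.596]
force: [0.5, -0.4, -5.5]
grip_width: 0.014
```

move_arm(jaw=[255, 255, 255, 255, 255, 255, 255, 255, 255, 255], dp=[[-0.003, -0.001, 0.01], [0, 0, 0.02], [0, 0, 0.03], [0, 0, 0.035], [0, 0, 0.035], [0, 0, 0.03], [0, 0, 0.02], [0, 0, 0.01], [0, 0, 0.005], [0, 0, 0]], rotation=[[0, 0, 0], [0, 0, 0], [0, 0, 0], [0, 0, 0], [0, 0, 0], [0, 0, 0], [0, 0, 0], [0, 0, 0], [0, 0, 0], [0, 0, 0]])

```text
clock: 13.12
position: [0.4625, -0.3312, 0.1852]
tool_rot: [3.141, 0.0, 1.596]
force: [0.6, 0.3, -4.7]
grip_width: 0.014
```

```bash
python3 - <<'E'
from h import *
print(bot.observe()["position"],bot.observe()["force"]); a=grab_frame("side"); b=grab_frame("wrist")
cv2.imwrite("pics/side_p.png",a)
cv2.imwrite("pics/place.png",np.hstack([cv2.resize(a[110:230,320:460],(400,343),interpolation=2),cv2.resize(b,(400,343))]))
m,c=blob(a,(50,120,50),(75,255,255),(355,160,450,230))
E
```

```text
[ 0.46250886 -0.33119119  0.18516271] [ 0.5500572   0.32664439 -4.71346547]
```

View pics/place.png

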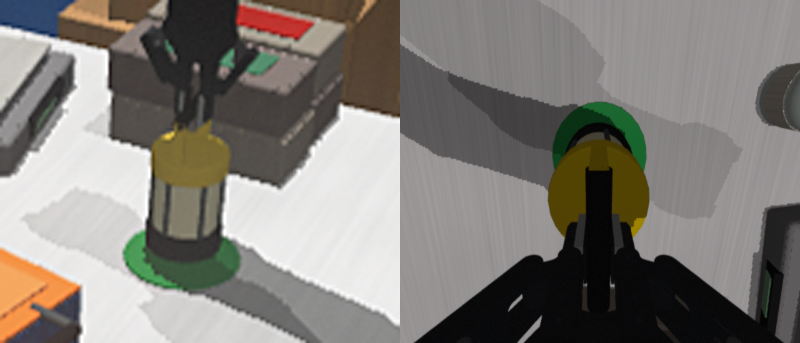

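The lamp is upright and centred, about 20 mm above the mat. Lowering it gently.

move_arm(jaw=[255, 255, 255, 255, 255, 255, 255, 255], dp=[[0, 0, 0.006], [0, 0, 0.006], [0, 0, 0.005], [0, 0, 0.004], [0, 0, 0.002], [0, 0, 0.001], [0, 0, 0], [0, 0, 0]], rotation=[[0, 0, 0], [0, 0, 0], [0, 0, 0], [0, 0, 0], [0, 0, 0], [0, 0, 0], [0, 0, 0], [0, 0, 0]])

```text
clock: 14.22
position: [0.4624, -0.3311, 0.1658]
tool_rot: [3.141, 0.0, 1.596]
force: [0.4, -0.3, -5.2]
grip_width: 0.014
```

Not in contact yet (5 N still hanging); creep down.

move_arm(jaw=[255, 255, 255, 255], dp=[[0, 0, 0.0012], [0, 0, 0.0012], [0, 0, 0], [0, 0, 0]], rotation=[[0, 0, 0], [0, 0, 0], [0, 0, 0], [0, 0, 0]])

```text
clock: 14.72
position: [0.463, -0.3314, 0.1652]
tool_rot: [3.14, 0.001, 1.596]
force: [-3.7, 2.5, 17.5]
grip_width: 0.0141
```

move_arm(jaw=[255, 255, 255], dp=[[0, 0, -0.001], [0, 0, 0], [0, 0, 0]], rotation=[[0, 0, 0], [0, 0, 0], [0, 0, 0]])

```text
clock: 15.1
position: [0.4627, -0.3313, 0.1652]
tool_rot: [3.141, 0.001, 1.596]
force: [-2.3, 1.6, 8.9]
grip_width: 0.014
```

move_arm(jaw=[210, 190, 160, 130, 100, 60, 0, 0, 0, 0], dp=[[0, 0, 0], [0, 0, 0], [0, 0, 0], [0, 0, 0], [0, 0, 0], [0, 0, 0], [0, 0, 0], [0, 0, 0], [0, 0, 0], [0, 0, 0]], rotation=[[0, 0, 0], [0, 0, 0], [0, 0, 0], [0, 0, 0], [0, 0, 0], [0, 0, 0], [0, 0, 0], [0, 0, 0], [0, 0, 0], [0, 0, 0]])

```text
clock: 16.35
position: [0.4624, -0.3311, 0.1646]
tool_rot: [-3.142, 0.0, 1.596]
force: [0.5, 0.1, 0.7]
grip_width: 0.085
```

move_arm(jaw=[0, 0, 0, 0, 0, 0, 0], dp=[[0, 0, -0.02], [0, 0, -0.03], [0, 0, -0.04], [0, 0, -0.05], [0, 0, -0.05], [0, 0, -0.03], [0, 0, 0]], rotation=[[0, 0, 0], [0, 0, 0], [0, 0, 0], [0, 0, 0], [0, 0, 0], [0, 0, 0], [0, 0, 0]])

```text
clock: 17.23
position: [0.4629, -0.3312, 0.3433]
tool_rot: [3.139, 0.002, 1.596]
force: [0.0, 0.4, -1.1]
grip_width: 0.0853
```

```bash
python3 - <<'E'
from h import *
t=grab_frame("top");s=grab_frame("side")
m,c=blob(t,(22,120,60),(34,255,255),(420,170,500,260))
w=np.array([onz("top",p,.129)[:2] for p in c[:,0].astype(float)],np.float32);print("cap",cv2.minEnclosingCircle(w))
cv2.imwrite("pics/rel.png",np.hstack([cv2.resize(s[110:230,320:460],(400,343),interpolation=2),cv2.resize(t[130:290,290:510],(400,343))]))
E
```

```text
cap ((0.4482347369194031, -0.3302420675754547), 0.0429060161113739)
```

View pics/rel.png

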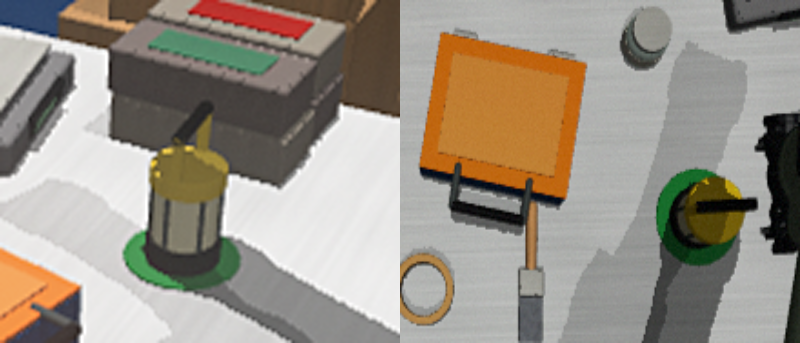

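```bash
python3 - <<'E'
from h import *
print("handle",onz("top",(469.9,226.1),.182)); t=grab_frame("top")
K=proj("top",(.4622,-.3317,.129)); print("expected cap px",K, "handle px",proj("top",(.4622,-.3317,.182)))
m,c=blob(t,(22,120,60),(34,255,255),(420,170,500,260)); print(cv2.boundingRect(c),cv2.fitEllipse(c))
c=calibration("wrist");w=grab_frame("wrist");m,k=blob(w,(22,120,40),(34,255,255));print(cv2.boundingRect(k),proj("wrist",(.4622,-.3317,.129),c))
m,k=blob(w,(50,120,30),(75,255,255));print(cv2.boundingRect(k),[proj("wrist",(.4622+a,-.3317+b,.004),c).round() for a,b in((.07,0),(-.07,0),(0,.07),(0,-.07))])
E
```

```text
handle [ 0.45837206 -0.33181462  0.182     ]
expected cap px [464.2611282  226.56013579] handle px [469.78383971 224.70074062]
(449, 229, 31, 15) ((463.9181213378906, 235.08506774902344), (14.157380104064941, 31.48955535888672), 87.16171264648438)
(274, 161, 89, 88) [316.70878565 207.51060859]
(313, 405, 128, 44) [array([370., 187.]), array([264., 185.]), array([318., 130.]), array([316., 236.])]
```

The lamp checks out: in the wrist view the cap centre is (318,205) against (317,207.5) expected, so it is centred on the mat within a few mm. Going to the lid bar.

move_arm(jaw=[0, 0, 40, 80, 120, 145, 145, 145, 145, 145], dp=[[0.0443, 0.0019, 0], [0.0443, 0.0019, 0], [0.0443, 0.0019, 0], [0.0443, 0.0019, 0], [0.0443, 0.0019, 0], [0.0443, 0.0019, 0], [0.0443, 0.0019, 0], [0.0443, 0.0019, 0], [0.0443, 0.0019, 0], [0.0443, 0.0019, 0]], rotation=[[0, 0, 0], [0, 0, 0], [0, 0, 0], [0, 0, 0], [0, 0, 0], [0, 0, 0], [0, 0, 0], [0, 0, 0], [0, 0, 0], [0, 0, 0]])

```text
clock: 18.68
position: [0.4684, 0.0246, 0.3401]
tool_rot: [-3.141, -0.0, 1.596]
force: [0.1, -1.3, -0.9]
grip_width: 0.0369
```

move_arm(jaw=[145, 145, 145, 145, 145, 145], dp=[[0, 0, 0], [0, 0, 0], [0, 0, 0.05], [0, 0, 0.05], [0, 0, 0.05], [0, 0, 0]], rotation=[[0, 0, 0.0374], [0, 0, 0.0374], [0, 0, 0], [0, 0, 0], [0, 0, 0], [0, 0, 0]])

```text
clock: 19.42
position: [0.4672, 0.0235, 0.2186]
tool_rot: [-3.137, 0.001, 1.361]
force: [-0.4, -1.2, 0.6]
grip_width: 0.0368
```

```bash
python3 - <<'E'
from h import *
o=bot.observe();print(o["position"],o["tool_rot"],o["grip_width"]); c=calibration("wrist"); im=grab_frame("wrist")
for k in(-.052,0,.052):
    p=proj("wrist",(.4688+k*np.cos(1.361),.023+k*np.sin(1.361),.092),c);print(p)
    cv2.drawMarker(im,tuple(int(round(v)) for v in p),(255,0,255),1,14,1)
cv2.imwrite("pics/w2.png",im)
E
```

```text
[0.46718264 0.02351335 0.21860163] [-3.13651536e+00  7.35170202e-04  1.36128469e+00] 0.03684662752596937
[318.64328457 292.57905596]
[318.74256903 231.95065337]
[318.8545427  163.57353694]
```

View pics/w2.png

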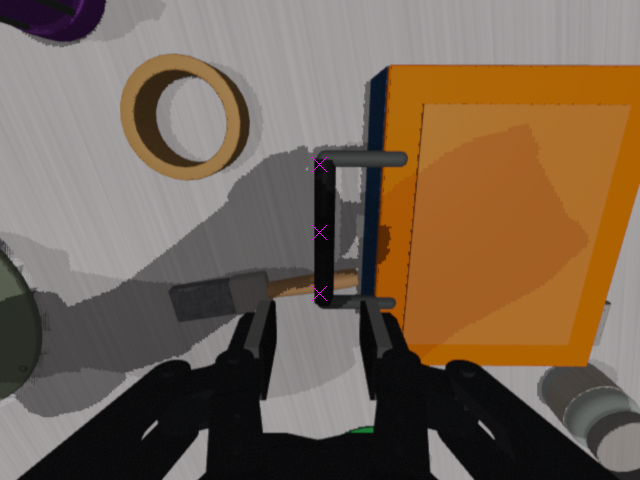

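The bar sits about 6 px (4 mm) right of my estimate, between the fingers and clear of the case (bar at col 325, case edge at col ~368). I'll shift 4.5 mm and descend.

move_arm(jaw=[145, 145, 145, 145, 145, 145, 145, 145], dp=[[0, 0.0056, 0.03], [0, 0, 0.035], [0, 0, 0.035], [0, 0, 0.03], [0, 0, 0.025], [0, 0, 0.018], [0, 0, 0.008], [0, 0, 0]], rotation=[[0, 0, 0], [0, 0, 0], [0, 0, 0], [0, 0, 0], [0, 0, 0], [0, 0, 0], [0, 0, 0], [0, 0, 0]])

```text
clock: 20.48
position: [0.4734, 0.0227, 0.0761]
tool_rot: [3.141, 0.0, 1.361]
force: [0.0, 0.2, -1.0]
grip_width: 0.0369
```

move_arm(jaw=[170, 190, 210, 230, 255, 255, 255, 255], dp=[[0, 0, 0], [0, 0, 0], [0, 0, 0], [0, 0, 0], [0, 0, 0], [0, 0, 0], [0, 0, 0], [0, 0, 0]], rotation=[[0, 0, 0], [0, 0, 0], [0, 0, 0], [0, 0, 0], [0, 0, 0], [0, 0, 0], [0, 0, 0], [0, 0, 0]], squeeze=50)

```text
clock: 21.48
position: [0.4716, 0.0228, 0.076]
tool_rot: [-3.139, 0.001, 1.361]
force: [-11.6, 3.5, 13.4]
grip_width: 0.0141
```

move_arm(jaw=[255, 255, 255, 255, 255, 255], dp=[[0, -0.002, 0], [0, 0.0015, -0.0227], [0, 0.0032, -0.0225], [0, 0.005, -0.0222], [0, 0, 0], [0, 0, 0]], rotation=[[0, 0, 0], [0, 0, 0], [0, 0, 0], [0, 0, 0], [0, 0, 0], [0, 0, 0]])

```text
clock: 22.22
position: [0.4786, 0.0213, 0.1295]
tool_rot: [-3.141, 0.0, 1.361]
force: [-4.2, 1.1, -1.7]
grip_width: 0.014
```

move_arm(jaw=[255, 255, 255, 255, 255, 255, 255, 255, 255], dp=[[0, 0.0068, -0.0217], [0, 0.0084, -0.0211], [0, 0.0101, -0.0205], [0, 0.0116, -0.0195], [0, 0.0131, -0.0186], [0, 0.0145, -0.0175], [0, 0.016, -0.0164], [0, 0, 0], [0, 0, 0]], rotation=[[0, 0, 0], [0, 0, 0], [0, 0, 0], [0, 0, 0], [0, 0, 0], [0, 0, 0], [0, 0, 0], [0, 0, 0], [0, 0, 0]])

```text
clock: 23.35
position: [0.537, 0.0087, 0.2382]
tool_rot: [-3.132, 0.004, 1.362]
force: [-50.1, 3.7, 43.9]
grip_width: 0.0142
```

```bash
python3 - <<'E'
from h import *
o=bot.observe();print(o["position"],o["force"],o["grip_width"]); s=grab_frame("side");t=grab_frame("top")
# hinge: bar shut minus 232 along case x
u=np.array([.978,-.208,0]);b0=np.array([.4716,.0228,.092]);h=b0+.232*u;h[2]=.086
b=o["position"]+[0,0,.019];d=b-h;print("angle est",np.degrees(np.arctan2(d[2],-d@u))-1.48, np.linalg.norm([d[2],d@u]))
cv2.imwrite("pics/lid.png",np.hstack([cv2.resize(s[100:340,160:480],(400,300)),cv2.resize(t[90:330,180:500],(400,300))]))
E
```

```text
[0.53701341 0.00872626 0.23821563] [-50.13581257   3.67772197  43.94495274] 0.014224157008109159
angle est 44.57218878218576 0.23780865190052108
```

View pics/lid.png

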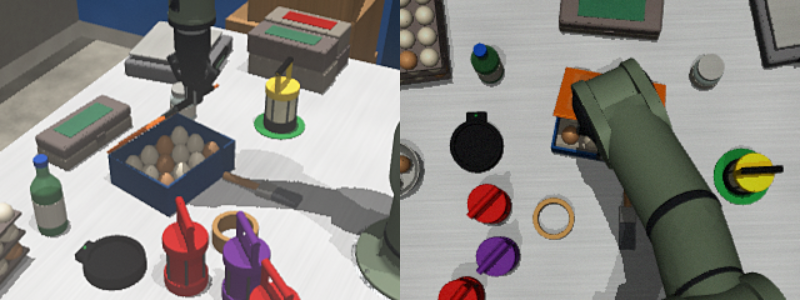

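The lid is up at about 45° with the eggs visible and the lamp standing on the mat. But the tool feels about 66 N radially outward, so I'll ease outward from the hinge.

move_arm(jaw=[255, 255, 255, 255], dp=[[0, -0.0018, -0.0018], [0, 0, 0], [0, 0, 0], [0, 0, 0]], rotation=[[0, 0, 0], [0, 0, 0], [0, 0, 0], [0, 0, 0]])

```text
clock: 23.95
position: [0.5377, 0.0086, 0.2393]
tool_rot: [-3.136, 0.002, 1.361]
force: [-29.2, 1.3, 23.5]
grip_width: 0.0142
```

move_arm(jaw=[255, 255, 255, 255], dp=[[0, -0.0022, -0.0022], [0, 0, 0], [0, 0, 0], [0, 0, 0]], rotation=[[0, 0, 0], [0, 0, 0], [0, 0, 0], [0, 0, 0]])

```text
clock: 24.45
position: [0.5388, 0.0083, 0.241]
tool_rot: [-3.141, 0.001, 1.36]
force: [-6.5, -0.5, 2.3]
grip_width: 0.0141
```

```bash
python3 - <<'E'
from h import *
o=bot.observe();print(o["force"],abs(o["qd"]).max())
s=grab_frame("side");t=grab_frame("top")
u=np.array([.978,-.208,0]);v=np.array([.208,.978,0]);h=np.array([.4716,.0228,.086])+.232*u
for th in(38,45,52):
    a=np.radians(th);out=[]
    for y in(.12,-.12):
        p=h-u*.19*np.cos(a)+[0,0,.19*np.sin(a)]+v*y; out+=[proj("side",p).round(),proj("top",p).round()]
    print(th,"L side/top",out[0],out[1],"R",out[2],out[3])
print("hingeL",proj("side",h+.12*v),proj("top",h+.12*v))
for n,im,b in(("side",s,(220,130,380,260)),("top",t,(280,120,410,240))):
    m,c=blob(im,(5,140,50),(20,255,255),b);print(n,cv2.boundingRect(c),cv2.boxPoints(cv2.minAreaRect(c)).round())
m,c=blob(t,(22,120,60),(34,255,255),(420,170,500,260));print("cap blob",cv2.boundingRect(c))
cv2.imwrite("pics/fin.png",np.hstack([cv2.resize(s[130:260,220:390],(400,306),interpolation=2),cv2.resize(t[120:240,280:440],(400,306),interpolation=2)]))
E
```

```text
[-6.50452884 -0.45431793  2.3282534 ] 0.002830985862172746
38 L side/top [281. 209.] [301. 187.] R [338. 173.] [389. 202.]
45 L side/top [276. 202.] [302. 180.] R [334. 166.] [391. 196.]
52 L side/top [271. 194.] [303. 172.] R [329. 160.] [393. 188.]
hingeL [245.41522967 223.46461533] [312.03387324 144.30285438]
side (246, 192, 46, 30) [[244. 218.]
 [290. 191.]
 [292. 194.]
 [247. 222.]]
top (303, 144, 40, 42) [[302. 181.]
 [313. 141.]
 [342. 149.]
 [331. 189.]]
cap blob (447, 212, 33, 32)
```

View pics/fin.png

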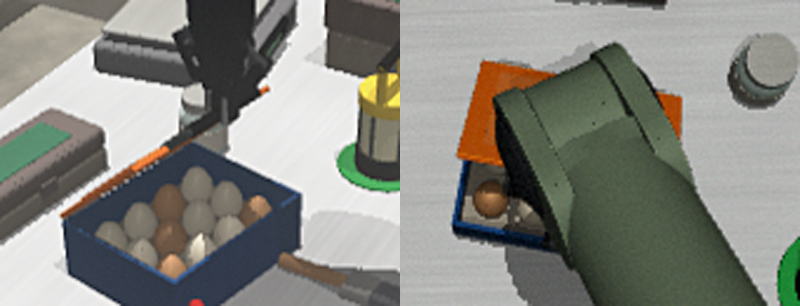

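The front-left lid corner is at top px (302,181) against (302,180) predicted for 45°. The front-right corner is at side px (334,168) against (334,166). The lid is at about 44–45°, still, and held, so I'm handing in.

```bash
python3 - <<'E'
from workcell import workorder,bot
workorder.job_done(); o=bot.observe(); print(o["clock"],o["position"],o["force"],o["grip_width"])
E
```

```text
the job is handed in; nothing more can be done
the job is handed in; nothing more can be done
```

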